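# Tools back in their jars

### The job

Put the pottery tools away: lift the upturned white bowl off the blue jar and set it down gently, still upside down, on the grey ware board. Stand the red-handled glaze brush in the blue jar and the loop tool with the pale wooden handle in the terracotta jar, each with its handle end down on the jar's bottom. Leave the black-handled knife in the rack, and do not disturb the small terracotta pot and the glaze pot with the green lid.

Things in the scene. Friction and masses are not known exactly. Their poses are not given: they have to be found in the camera images.
- brush: Glaze brush: red handle, aluminium collar, black tip; 213 mm long, 35 g. Round handle 13 mm thick, 165 mm long. Origin: centre of the handle's foot end; z runs along it from foot to head. Starts in one of the rack's three slots, rising at 40 degrees away from the robot, head high; free to grip 35 to 145 mm from the foot.
- loop: Loop trimming tool: pale wooden handle, brass collar, steel wire loop 36 mm wide; 216 mm long, 40 g. Round handle 13 mm thick, 165 mm long. Origin: centre of the handle's foot end; z runs along it from foot to head. Starts in one of the rack's three slots, rising at 40 degrees away from the robot, head high; free to grip 35 to 145 mm from the foot.
- knife: Knife with a black handle and a flat steel blade, 218 mm long; stays in the rack. Round handle 13 mm thick, 165 mm long. Origin: centre of the handle's foot end; z runs along it from foot to head. Starts in one of the rack's three slots, rising at 40 degrees away from the robot, head high; free to grip 35 to 145 mm from the foot.
- rack: Wooden drying rack, fixed, base 190 x 226 mm, 125 mm high. Origin at the centre of its underside; x points the way the tools' heads point, y along the row of slots. The slots are at y = -70, 0 and 70 mm; a tool's foot is then at x = -75, z = 30 mm, and it leans on rails 26 and 155 mm from its foot.
- jar_blue: Blue glazed jar with a white band: open straight-sided round jar, fixed to the bench, 90 mm high, 58 mm outside and 48 mm inside diameter, inner floor 8 mm above its underside. Origin at the centre of its underside, z up. At the start the bowl sits upside down on its rim.
- jar_terra: Terracotta jar with a dark band: open straight-sided round jar, fixed to the bench, 90 mm high, 58 mm outside and 48 mm inside diameter, inner floor 8 mm above its underside. Origin at the centre of its underside, z up. Open at the start.
- bowl: White bowl, upside down: 100 mm wide at the rim, 64 mm high in all, 220 g. Origin: centre of the rim plane (its underside as it lies), z up. The round foot on top, to grip it by, is 36 mm in diameter, 46 to 64 mm above the origin; below it the dome slopes out to 94 mm at 30 mm. Its hollow is 24 mm deep and rests on the jar's rim.
- board: Grey square ware board, fixed, 190 x 190 x 12 mm. Origin at the centre of its underside; top 12 mm above it.
- pinchpot: Small open terracotta pot, 48 mm wide, 36 mm high, between rack and jars; leave alone. Origin at the centre of its underside.
- glaze: White glaze pot with green lid, 60 mm wide, 85 mm high, beyond the jars; leave alone. Origin at the centre of its underside.
Mind the look-alikes: they are no part of the job. Of the things like the loop, leave any that is purple; of the rest the larger one is meant.

How it is judged:
At the end, for the whole second after the job is handed in: Bowl upside down and flat on the grey board, centred within 50 mm along each edge; brush in the blue jar, loop tool in the terracotta jar, each foot down, foot under 30 mm above the jar's underside and within 30 mm of its axis, leaning under 0.5 rad; all at rest (x of bowl in the frame of board between -0.05 and 0.05 m and y of bowl in the frame of board between -0.05 and 0.05 m and z of bowl in the frame of board below 0.018 m and angle between bowl's own z axis and vertical below 0.1 rad and linear speed of bowl below 0.02 m/s and horizontal distance between brush and jar_blue below 0.03 m and z of brush in the frame of jar_blue between 0 and 0.03 m and angle between each of brush, loop's own z axis and vertical below 0.5 rad and linear speed of each of brush, loop below 0.03 m/s and horizontal distance between loop and jar_terra below 0.03 m and z of loop in the frame of jar_terra between 0 and 0.03 m); the robot touches nothing.
It fails at once if the small terracotta pot is moved by more than 30 mm (distance of pinchpot from where it was at the start of the episode above 0.03 m).
It fails at once if the glaze pot is moved by more than 30 mm (distance of glaze from where it was at the start of the episode above 0.03 m).
It fails at once if the knife is moved by more than 30 mm (distance of knife from where it was at the start of the episode above 0.03 m).
It fails at once if the bowl is tipped by more than 0.7 rad (angle between bowl's own z axis and vertical above 0.7 rad).
It fails at once if the bowl is banged down on the board (over 40 N) (contact force between bowl and board above 40 N).
It also fails if it takes over 72 s, if anything falls off the work surface, if the arm or the gripper's body presses on something with over 40 N, if the wrist force passes 120 N, or if a joint passes its speed limit or range.

### The arm

A 7-joint arm with a two-finger parallel gripper is mounted at the origin on the work surface. World frame = base frame: x ahead of the robot, y to its left, z up, the work surface at z = 0. Lengths are in m, angles in rad, forces in N, time in s.
With the tool pointing down it reaches from about 0.35 to 0.9 m from the base axis. Payload 7.2 kg.
Tool frame: the origin (TCP) lies at the very end of the fingers, on their centre line; the grasp point (between the pads) lies 19 mm behind it; z points along the fingers, y is the line along which they close (so a half turn about z gives the same grasp; the last joint's range is limited). The gripper opens to 88 mm and grips with 3 to 60 N. Pads are 20 mm wide; open, the fingers measure 115 mm over their backs; the gripper's body (75 mm by 178 mm) begins 61 mm behind the grasp point.
Start: joints at [1.07, 0.411, -0.013, 1.596, 0.006, 1.134, -0.082], TCP at [0.262, -0.567, 0.223] pointing down, gripper open.
Joint ranges: [-2.95, 2.95], [-0.29, 1.99], [-1.47, 1.44], [0.14, 2.54], [-1.03, 4.17], [0.13, 1.85], [-2.86, 2.86]. Speed limits (rad/s): [2.39, 2.39, 3.01, 3.01, 3.14, 3.14, 3.14].

### API

Orientations are given as a unit quaternion [x, y, z, w].
In Python, from rig import ctrl, viewer gives the robot as it stands.
- The arm moves only by the tool arm_command, never from a script. Its argument "rows" is one flat list of numbers, 5 for each row, row after row: the shift along the tool's x, y, z in mm, then the turn about the tool's z in rad, then the closure, from 0 (fully open) to 1 (shut). In form: [dx, dy, dz, twist, fingers, dx, dy, dz, twist, fingers, ...]. A call has 1 to 10 rows; each row shifts and turns the commanded pose from where the row before left it, along the tool's axes as they then stand; what a row does not reach is not made up. A row lasts 1/10 s, in which the tool goes at most 50 mm and 8.59 degrees, less where a joint would pass 70% of its speed; a pose out of reach is approached as far as the arm can. A call is refused whole if a number of a shift passes 50 or a number of a turn 0.15, either way. A call with a gripper value outside its range is refused whole. The fingers move at their own pace and stop on an object; "squeeze" is the grip in N (left out, the last holds). Time passes only in rows, so rows that do not move let the fingers close. It gives the time, the measured TCP pose, the force, the opening and the grip force at its end, in the units of the state.
- ctrl.read_state(): the state, without advancing time (a new reading comes with each control period).
- viewer.get_image(name): name is "side" or "top" or "wrist"; returns a dict with "image" (400x640x3 uint8, red, green, blue), "fx", "fy", "cx", "cy" (pixels), "position" and "attitude" of the camera in the world. Camera axes: x right, y down, z forward; pixel columns grow to the right and rows downward; lengths in m; the calibration is good to about 2 mm. A picture is of the moment at which its call begins. There is no depth.
- ctrl.job_done(): hands the job in; it is judged then, once.
The state is a dict: "t": time; "q": joint angles; "dq": joint speeds; "joint_torque": joint torques, N m; "eef_pos": TCP position; "eef_rot": TCP orientation; "force": force on the tool from outside, world axes, zero at the start; "torque": the same for the moment, N m; "finger_gap": finger opening in m; "gripper_force": force on a finger pad.
Only numpy, scipy, OpenCV 4.12 (cv2) and the standard library are available. Lean on these libraries where they do the work, as an engineer would, in place of code of your own. Each camera call takes 0.05 s, during which the arm holds its last target. There are 200 camera calls.

## Working session

There is one attempt and no reset: what is moved stays moved. The work goes in short steps, Python scripts to look and compute and a tool call to move; the robot and the scene stay as the last step left them, time stands still between calls to the robot, and variables do not carry over. Pictures are saved under pics/ and viewed, at most 10 in all, crops included, and the job is handed in when it is done.

Besides the shell and the picture viewer there is one more tool, called after "Call:" as name(argument=value, ...), one argument or row to a line, values as JSON. arm_command: Moves the arm, as the interface text tells. Its arguments: {"type":"object","properties":{"rows":{"type":"array","items":{"type":"number"}},"squeeze":{"type":"number"}},"required":["rows"]}

```bash
ls; mkdir -p pics; python3 - <<'E'
from rig import ctrl, viewer
import cv2,pickle
s=ctrl.read_state(); print(s)
D={}
for n in("side","top"):
    d=viewer.get_image(n); D[n]=d
    cv2.imwrite(f"pics/{n}0.png",cv2.cvtColor(d["image"],cv2.COLOR_RGB2BGR))
    print(n,{k:v for k,v in d.items() if k!="image"})
pickle.dump(D,open("d0.pkl","wb"))
E
```

```text
pics
{'t': 0.0, 'q': array([ 1.06976646,  0.41190573, -0.01272003,  1.59703224,  0.00558743,
        1.13432209, -0.08218171]), 'dq': array([-1.45029759e-03,  5.24306466e-05, -1.39324220e-04,  8.18224451e-04,
       -6.53126307e-04, -4.48474406e-04, -8.49157992e-04]), 'joint_torque': array([ 7.14572525e-05, -5.87945402e+01,  6.42067697e-01, -2.91078740e+01,
       -5.37049351e-02,  1.83307577e-02,  1.83990019e-04]), 'eef_pos': array([ 0.26190507, -0.56691323,  0.22181025]), 'eef_rot': array([ 9.76668400e-01,  2.14751415e-01, -2.24390809e-04, -7.84531785e-04]), 'force': array([ 0.40014655, -0.67849071, -0.28496881]), 'torque': array([ 0.00057088,  0.00176161, -0.04701901]), 'gripper_force': 0.0, 'finger_gap': 0.08823590304830606}
side {'fx': 394.7598430642264, 'fy': 394.7598430642264, 'cx': 319.86173354407873, 'cy': 193.99891328626296, 'position': array([-0.00679267,  0.63443497,  0.54043699]), 'attitude': array([-0.26914626,  0.82653582, -0.47288842,  0.14413663])}
top {'fx': 409.643728319557, 'fy': 409.643728319557, 'cx': 321.3086125547164, 'cy': 192.5539495276777, 'position': array([0.34832311, 0.01837833, 0.99513718]), 'attitude': array([-0.69955777,  0.71239628, -0.03947981,  0.03939311])}
```

View pics/side0.png

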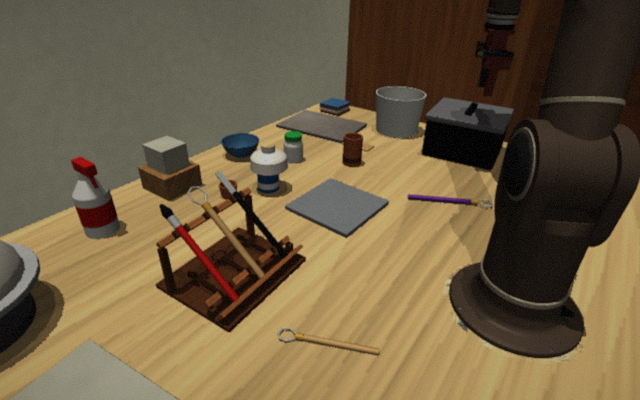

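View pics/top0.png

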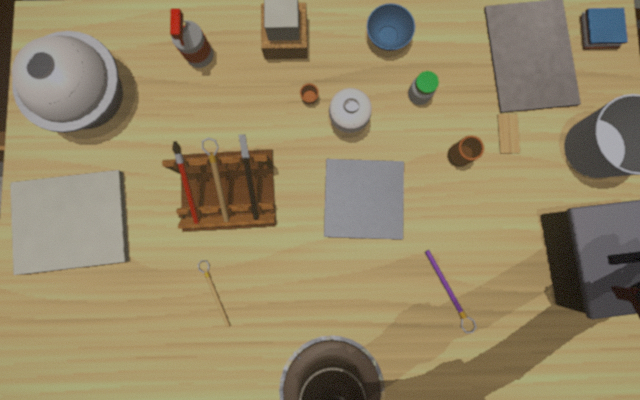

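The side view shows brush (red, 165,210→237,298), loop (200,195→262,275) and knife (220,175→285,250) in the rack. In the top view the bowl is at (350,108), the terracotta jar at (468,150) and the board at (365,198). The loop tool lying on the bench at (215,293) is about 160 mm long, so it's the smaller decoy. Next I'll zoom in for exact pixels.

```bash
python3 - <<'E'
import pickle,cv2,numpy as np
D=pickle.load(open("d0.pkl","rb"))
def crop(n,x,y,w,h,s):
    c=cv2.resize(D[n]["image"][y:y+h,x:x+w],None,fx=s,fy=s,interpolation=cv2.INTER_CUBIC)
    for i in range(0,w,10): cv2.line(c,(i*s,0),(i*s,12 if i%50==0 else 5),(255,255,0),1)
    for i in range(0,h,10): cv2.line(c,(0,i*s),(12 if i%50==0 else 5,i*s),(255,255,0),1)
    return cv2.cvtColor(c,cv2.COLOR_RGB2BGR)
a=crop("top",160,130,130,110,3); a2=crop("top",320,70,180,110,2)
b=crop("side",150,160,160,160,3); 
o=np.zeros((600,800,3),np.uint8); o[:330,:390]=a; o[340:560,:360]=a2; o[:480,300+0+95:][:,:0]=0
b=cv2.resize(b,(400,400)); o[:400,395:795]=b
cv2.imwrite("pics/crop1.png",o)
E
```

```text
(no output)
```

View pics/crop1.png

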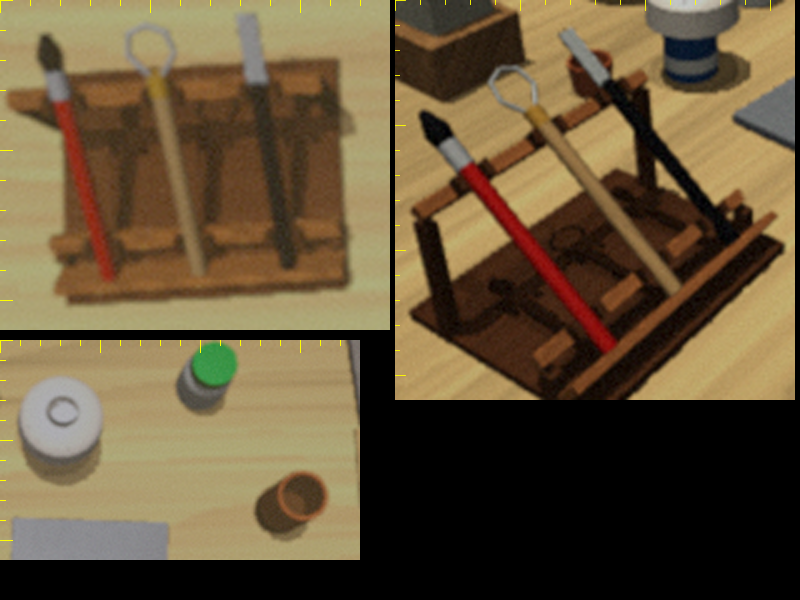

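```bash
cat >h.py <<'E'
import pickle,cv2,numpy as np
from scipy.spatial.transform import Rotation as R
from scipy.optimize import least_squares
def proj(d,P):
    c=(np.atleast_2d(P)-d["position"])@R.from_quat(d["attitude"]).as_matrix()
    return c[:,:2]/c[:,2:]*[d["fx"],d["fy"]]+[d["cx"],d["cy"]]
def ray(d,uv,z):
    v=R.from_quat(d["attitude"]).as_matrix()@[(uv[0]-d["cx"])/d["fx"],(uv[1]-d["cy"])/d["fy"],1]
    p=d["position"]; return p+v*(z-p[2])/v[2]
def rackpts(x,y,yaw,slot,s):
    a=np.radians(40); p=np.array([-.075+s*np.cos(a),slot,.03+s*np.sin(a)])
    return R.from_euler('z',yaw).apply(p)+[x,y,0]
E
python3 - <<'E'
from h import *
D=pickle.load(open("d0.pkl","rb")); T,S=D["top"],D["side"]
obs=[(T,.07,0,196.3,223),(T,.07,.165,179.3,163.3),(T,0,0,226,221),(T,0,.165,212.7,162.3),(T,-.07,0,256.3,218.7),
(S,.07,0,237.6,299.6),(S,.07,.165,178,227.2),(S,0,0,263.2,275.6),(S,0,.165,204,204),(S,-.07,.165,234.8,193.2)]
def f(p): return np.concatenate([proj(d,rackpts(*p,sl,s))[0]-[u,v] for d,sl,s,u,v in obs])
r=least_squares(f,[.45,.25,.1],loss="soft_l1"); print("rack",r.x); print(f(r.x).reshape(-1,2).round(1))
x,y,w=r.x
for u,v in[(182.3,231),(276.3,225.7),(273,149.3)]:print("base",ray(T,(u,v),.005).round(3))
print("base model",[ (R.from_euler('z',w).apply([a,b,0])+[x,y,0]).round(3) for a,b in[(-.095,.113),(-.095,-.113),(.095,-.113)]])
print("bowl foot",ray(T,(351.5,105.5),.13)); print("side proj of bowl foot",proj(S,ray(T,(351.5,105.5),.13)), "jar mid",proj(S,ray(T,(351.5,105.5),.13)*[1,1,0]+[0,0,.045]))
t=ray(T,(471.5,148),.09);print("terra",t,proj(S,t))
im=T["image"].astype(int); h=cv2.cvtColor(T["image"],cv2.COLOR_RGB2HSV)
m=((h[...,1]<70)).astype(np.uint8); m[:,:315]=0;m[:,415:]=0;m[:155]=0;m[245:]=0
q=cv2.minAreaRect(cv2.findNonZero(cv2.morphologyEx(m,cv2.MORPH_OPEN,np.ones((5,5)))));print(q,"board",ray(T,q[0],.012))
print("pinch",ray(T,(310,93),.036),"glaze",ray(T,(427.5,82),.085))
E
```

```text
rack [0.46780078 0.24520197 0.05348706]
[[ 0.6  0.3]
 [ 0.3 -1.2]
 [ 0.6  0.1]
 [-0.3 -2.6]
 [ 0.1  0.3]
 [-0.   0.9]
 [-0.3 -0.3]
 [ 0.3  1.6]
 [ 3.6  4.7]
 [-1.1 -0.3]]
base [0.372 0.354 0.005]
base [0.381 0.127 0.005]
base [0.569 0.134 0.005]
base model [array([0.367, 0.353, 0.   ]), array([0.379, 0.127, 0.   ]), array([0.569, 0.137, 0.   ])]
bowl foot [ 0.63473049 -0.05177879  0.13      ]
side proj of bowl foot [[269.10512107 145.03530445]] jar mid [[270.68128093 174.44912449]]
terra [ 0.54445287 -0.32237275  0.09      ] [[353.54806689 135.80603872]]
((363.98114013671875, 198.68003845214844), (80.13575744628906, 79.10836791992188), 1.5911403894424438) board [ 0.44176023 -0.08533034  0.012     ]
pinch [0.6989008 0.0402686 0.036    ] glaze [ 0.70221495 -0.23202626  0.085     ]
```

Call:
arm_command(
  rows=[0, 0, -10, 0.13, 0, 0, 0, -10, 0.13, 0, 0, 0, -10, 0.12, 0, 22, -27, 0, 0, 0, 22, -27, 0, 0, 0, 22, -27, 0, 0, 0, 22, -27, 0, 0, 0, 22, -27, 0, 0, 0, 22, -27, 0, 0, 0, 22, -27, 0, 0, 0],
  squeeze=15,
)

```text
t: 1.1
eef_pos: [0.4064, -0.3691, 0.2524]
eef_rot: [1.0, 0.026, -0.0, -0.0]
force: [0.3, -0.3, 0.9]
finger_gap: 0.0882
gripper_force: 0.0
```

Call:
arm_command(
  rows=[22, -27, 0, 0, 0, 22, -27, 0, 0, 0, 22, -27, 0, 0, 0, 22, -27, 0, 0, 0, 22, -27, 0, 0, 0, 22, -27, 0, 0, 0, 22, -27, 0, 0, 0, 22, -27, 0, 0, 0, 0, 0, 0, 0, 0, 0, 0, 0, 0, 0],
)

```text
t: 2.1
eef_pos: [0.5702, -0.1449, 0.252]
eef_rot: [1.0, 0.027, -0.001, -0.0]
force: [0.5, 0.2, 0.2]
finger_gap: 0.0879
gripper_force: 0.0
```

```bash
cat >>h.py <<'E'
def to(x,y,z):
    from rig import ctrl
    s=ctrl.read_state(); M=R.from_quat(s["eef_rot"]).as_matrix()
    print("t",s["t"],"pos",s["eef_pos"].round(4),"yaw",np.arctan2(M[1,0],M[0,0]).round(3),"gap",round(s["finger_gap"],4),"f",s["force"].round(1),"grip",s["gripper_force"])
    print("tool mm",(M.T@(np.array([x,y,z])-s["eef_pos"])*1e3).round(1))
def snap(n,f,scale=1):
    from rig import viewer
    d=viewer.get_image(n); cv2.imwrite(f"pics/{f}.png",cv2.cvtColor(d["image"],cv2.COLOR_RGB2BGR)); pickle.dump(d,open(f"{f}.pkl","wb")); return d
E
python3 -c "
from h import *
to(.635,-.052,.116); d=snap('wrist','w1'); print(d['position'],proj(d,[.635,-.052,.13]))"
```

```text
t 2.1 pos [ 0.5702 -0.1449  0.252 ] yaw 0.055 gap 0.0879 f [0.5 0.2 0.2] grip 0.0
tool mm [ 69.9 -89.2 136. ]
[ 0.6353343  -0.14046135  0.41399682] [[227.60495467 120.1438437 ]]
```

View pics/w1.png

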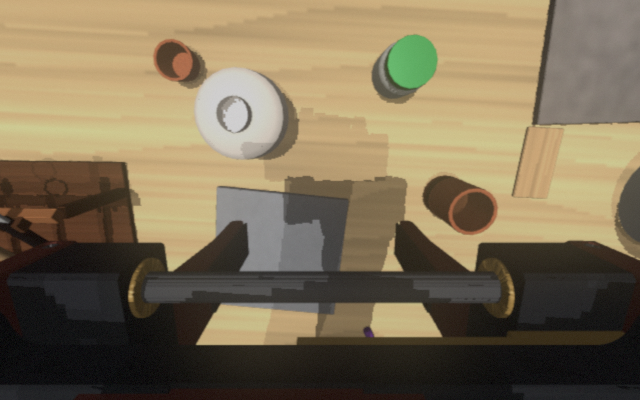

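The wrist view puts the bowl foot's centre at (235,113), the terracotta rim centre at about (471,211) and the board corners at (218,186), (349,199) and (334,313). I'll compare these with the top-camera results.

```bash
python3 -c "
from h import *
d=pickle.load(open('w1.pkl','rb'))
print(ray(d,(235,113.5),.13),ray(d,(471,211),.09),[ray(d,p,.012).round(3) for p in((218,186),(349,199),(334,313))])"
```

```text
[ 0.64145465 -0.05909777  0.13      ] [ 0.54782803 -0.3208933   0.09      ] [array([0.544, 0.   , 0.012]), array([ 0.535, -0.186,  0.012]), array([ 0.347, -0.177,  0.012])]
```

Call:
arm_command(
  rows=[19, -21, 0, 0, 0, 19, -21, 0, 0, 0, 19, -21, 0, 0, 0, 18, -21, 0, 0, 0, 0, 0, 25, 0, 0.2, 0, 0, 30, 0, 0.2, 0, 0, 30, 0, 0.2, 0, 0, 20, 0, 0.2, 0, 0, 16, 0, 0.2, 0, 0, 14, 0, 0.2],
)

```text
t: 3.15
eef_pos: [0.6399, -0.0599, 0.1165]
eef_rot: [1.0, 0.025, -0.001, 0.0]
force: [0.6, 0.8, -0.1]
finger_gap: 0.0703
gripper_force: 0.0
```

Call:
arm_command(
  rows=[0, 0, 0, 0, 0.3, 0, 0, 0, 0, 0.45, 0, 0, 0, 0, 0.6, 0, 0, 0, 0, 0.8, 0, 0, 0, 0, 1, 0, 0, 0, 0, 1, 0, 0, 0, 0, 1],
  squeeze=20,
)

```text
t: 3.85
eef_pos: [0.6414, -0.0567, 0.1187]
eef_rot: [1.0, 0.027, 0.001, -0.0]
force: [-1.3, 3.2, 6.3]
finger_gap: 0.0352
gripper_force: 20.0
```

Call:
arm_command(
  rows=[0, 0, -8, 0, 1, 0, 0, -14, 0, 1, 0, 0, -18, 0, 1, 0, 0, -14, 0, 1, 0, 0, -8, 0, 1, -10, 1, 0, 0, 1, -20, 2, 0, 0, 1, -25, 3, 0, 0, 1, -28, 3, 0, 0, 1, -28, 3, 0, 0, 1],
)

```text
t: 4.85
eef_pos: [0.5281, -0.0758, 0.1787]
eef_rot: [1.0, 0.026, -0.001, 0.0]
force: [0.0, 0.4, -1.9]
finger_gap: 0.0353
gripper_force: 20.0
```

Call:
arm_command(
  rows=[-28, 3, 0, 0, 1, -25, 2, 0, 0, 1, -20, 2, 0, 0, 1, -10, 1, 0, 0, 1, -4, 0, 20, 0, 1, 0, 0, 25, 0, 1, 0, 0, 25, 0, 1, 0, 0, 20, 0, 1, 0, 0, 10, 0, 1, 0, 0, 0, 0, 1],
)

```text
t: 5.85
eef_pos: [0.4432, -0.0879, 0.0785]
eef_rot: [1.0, 0.027, -0.001, -0.0]
force: [0.4, -0.6, -2.9]
finger_gap: 0.0354
gripper_force: 20.0
```

```bash
python3 -c "
from h import *
to(.444,-.087,.0647); snap('side','s2')"
```

```text
t 5.85 pos [ 0.4432 -0.0879  0.0785] yaw 0.053 gap 0.0354 f [ 0.4 -0.6 -2.9] grip 19.998429715633392
tool mm [ 0.9 -0.8 13.8]
```

View pics/s2.png

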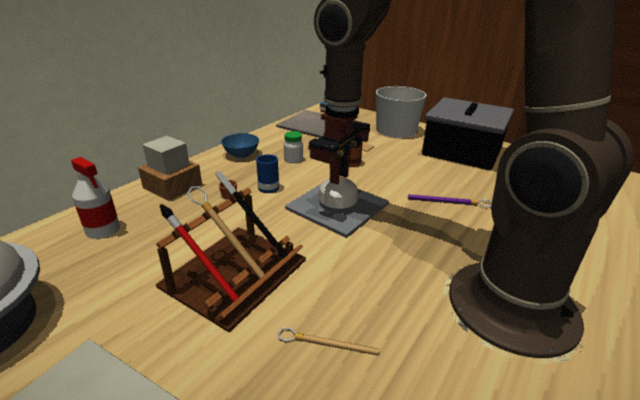

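The side view shows the bowl held upright over the board at (338,193), and the blue jar open at (268,172). I'll lower it gently.

Call:
arm_command(
  rows=[0, 0, 4, 0, 1, 0, 0, 3, 0, 1, 0, 0, 2, 0, 1, 0, 0, 1, 0, 1, 0, 0, 1, 0, 1, 0, 0, 1, 0, 1, 0, 0, 0, 0, 1],
)

```text
t: 6.6
eef_pos: [0.444, -0.0881, 0.0676]
eef_rot: [1.0, 0.026, -0.0, 0.0]
force: [-0.2, -0.2, -2.8]
finger_gap: 0.0354
gripper_force: 20.0
```

Call:
arm_command(
  rows=[0, 0, 1, 0, 1, 0, 0, 1, 0, 1, 0, 0, 1, 0, 1, 0, 0, 1, 0, 1, 0, 0, 0, 0, 1],
)

```text
t: 7.1
eef_pos: [0.4442, -0.0882, 0.0649]
eef_rot: [1.0, 0.026, 0.0, 0.0]
force: [-7.4, 0.9, 17.0]
finger_gap: 0.0351
gripper_force: 20.0
```

Call:
arm_command(
  rows=[0, 0, -1, 0, 1, 0, 0, 0, 0, 0.55, 0, 0, 0, 0, 0.45, 0, 0, 0, 0, 0.3, 0, 0, -10, 0, 0.3, 0, 0, -30, 0, 0.3, 0, 0, -45, 0, 0.3, 0, 0, -45, 0, 0.4, 0, 0, -30, 0, 0.5, 0, 0, 0, 0, 0.55],
)

```text
t: 8.1
eef_pos: [0.4465, -0.0883, 0.2295]
eef_rot: [1.0, 0.026, 0.004, 0.001]
force: [0.1, -0.1, -0.7]
finger_gap: 0.0416
gripper_force: 0.0
```

```bash
python3 -c "
from h import *
from rig import viewer
T=viewer.get_image('side'); pickle.dump(T,open('s3.pkl','wb')); cv2.imwrite('pics/s3.png',cv2.cvtColor(T['image'],4))
w=snap('wrist','w3')
g=rackpts(.4678,.2452,.0535,.07,.135); print(g); to(*g)
h=cv2.cvtColor(T['image'],cv2.COLOR_RGB2HSV); h=h[130:200,240:300]
m=(h[...,0]>100)&(h[...,0]<125)&(h[...,1]>130)
ys,xs=np.nonzero(m); print('blue',xs.min()+240,xs.max()+240,ys.min()+130,ys.max()+130)
print('pred top/bottom centre',proj(T,[[.64,-.057,.09],[.64,-.057,0],[.635,-.052,.09],[.635,-.052,0]]))
"
```

```text
[0.49243213 0.31661938 0.11677633]
t 8.2 pos [ 0.4443 -0.0881  0.2255] yaw 0.053 gap 0.04 f [0.2 0.5 0.4] grip 0.0
tool mm [  69.2 -401.7  108.6]
blue 240 277 134 191
pred top/bottom centre [[269.68895724 157.96592381]
 [271.28784197 187.71727778]
 [269.84266478 159.12965685]
 [271.44387047 188.99674015]]
```

View pics/w3.png

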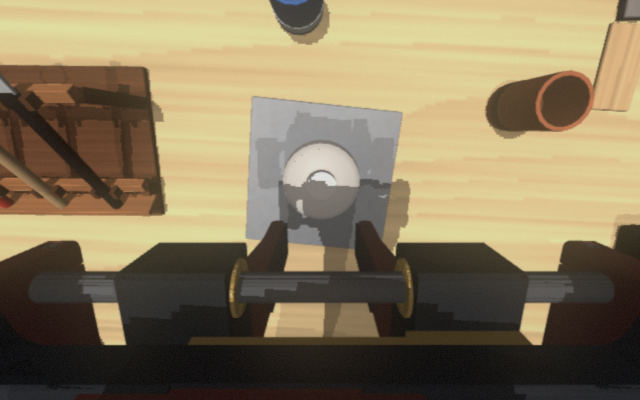

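The wrist view shows the bowl flat on the board at (322,180), well centred. Next is the brush.

Call:
arm_command(
  rows=[5, -20, 0, 0, 0.55, 6, -32, 0, 0, 0.55, 6, -32, 0, 0, 0.55, 6, -32, 0, 0, 0.55, 6, -32, 0, 0, 0.55, 6, -32, 0, 0, 0.55, 6, -32, 0, 0, 0.55, 6, -32, 0, 0, 0.55, 6, -32, 0, 0, 0.55, 6, -32, 0, 0, 0.55],
)

```text
t: 9.2
eef_pos: [0.4859, 0.2235, 0.2229]
eef_rot: [1.0, 0.026, -0.001, 0.001]
force: [0.1, -0.6, 0.6]
finger_gap: 0.0398
gripper_force: 0.0
```

Call:
arm_command(
  rows=[5, -32, 0, 0, 0.55, 5, -32, 0, 0, 0.55, 0, -30, 0, 0, 0.55, 0, 0, 20, 0, 0.55, 0, 0, 15, 0, 0.55, 0, 0, 0, 0, 0.55],
)

```text
t: 9.8
eef_pos: [0.4902, 0.315, 0.186]
eef_rot: [1.0, 0.026, -0.003, 0.002]
force: [1.0, 0.2, 0.2]
finger_gap: 0.0395
gripper_force: 0.0
```

```bash
python3 -c "
from h import *
g=rackpts(.4678,.2452,.0535,.07,.135); to(*(g-[0,0,.008]))
w=snap('wrist','w4'); t=snap('top','t4')
h=cv2.cvtColor(w['image'],cv2.COLOR_RGB2HSV)
m=((h[...,0]<6)|(h[...,0]>174))&(h[...,1]>190)&(h[...,2]>90); m[250:]=0
P=np.column_stack(np.nonzero(m))[:,::-1]; print(len(P),P.min(0),P.max(0))
print('pred brush axis',proj(w,[rackpts(.4678,.2452,.0535,.07,s) for s in (.05,.1,.135,.165,.213)]).round(1))
c=cv2.resize(t['image'][70:150,320:400],(400,400),interpolation=2)
o=np.zeros((400,800,3),np.uint8); o[:,400:]=c; o[:300,:400]=w['image'][:300,120:520]
cv2.imwrite('pics/c4.png',cv2.cvtColor(o,4))"
```

```text
t 9.8 pos [0.4902 0.315  0.186 ] yaw 0.053 gap 0.0395 f [1.  0.2 0.2] grip 0.0
tool mm [ 2.7 -1.8 77.2]
12 [317 189] [324 249]
pred brush axis [[319.8 248.5]
 [319.8 224.7]
 [319.7 203.2]
 [319.7 180.3]
 [319.6 130.4]]
```

View pics/c4.png

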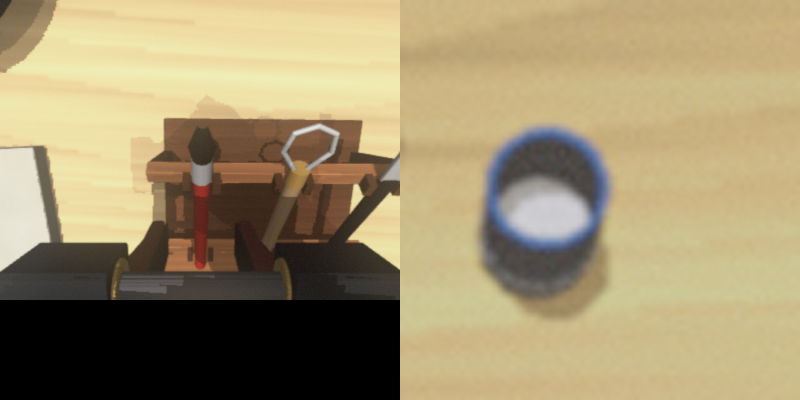

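```bash
python3 -c "
from h import *
w=pickle.load(open('w4.pkl','rb')); t=pickle.load(open('t4.pkl','rb'))
print('rail near/far',ray(w,(345,181),.12),ray(w,(345,164),.12)); print('collar',ray(w,(321,185),rackpts(.4678,.2452,.0535,.07,.165)[2]),rackpts(.4678,.2452,.0535,.07,.165),rackpts(.4678,.2452,.0535,.07,.155))
print('blue jar',ray(t,(349.6,107.2),.09)); print(proj(pickle.load(open('s3.pkl','rb')),ray(t,(349.6,107.2),.09)))"
```

```text
rail near/far [0.51275961 0.29742484 0.12      ] [0.52636159 0.29842677 0.12      ]
collar [0.51184891 0.31667733 0.13605996] [0.51538058 0.31784829 0.13605996] [0.5077311  0.31743865 0.12963208]
blue jar [ 0.6440645 -0.0505933  0.09     ]
[[266.88141414 158.397559  ]]
```

Call:
arm_command(
  rows=[4, -2, 10, 0, 0.55, 0, 0, 20, 0, 0.55, 0, 0, 20, 0, 0.55, 0, 0, 14, 0, 0.55, 0, 0, 12, 0, 0.55, 0, 0, 0, 0, 0.7, 0, 0, 0, 0, 0.85, 0, 0, 0, 0, 1, 0, 0, 0, 0, 1, 0, 0, 0, 0, 1],
  squeeze=12,
)

```text
t: 10.9
eef_pos: [0.4952, 0.3153, 0.113]
eef_rot: [1.0, 0.025, -0.001, 0.003]
force: [-2.0, -8.7, -3.6]
finger_gap: 0.0233
gripper_force: 15.5
```

Call:
arm_command(
  rows=[0, 0, 0, 0, 1, 0, 0, 0, 0, 1],
)

```text
t: 11.1
eef_pos: [0.4951, 0.3153, 0.113]
eef_rot: [1.0, 0.025, -0.001, 0.003]
force: [-3.1, -8.4, -3.6]
finger_gap: 0.0236
gripper_force: 15.4
```

```bash
python3 -c "
from h import *
to(.495,.3153,.113); s=snap('side','s5'); w=snap('wrist','w5')
o=np.zeros((400,800,3),np.uint8); o[:,:400]=cv2.resize(s['image'][170:320,140:290],(400,400),interpolation=2); o[:300,400:]=w['image'][:300,120:520]
cv2.imwrite('pics/c5.png',cv2.cvtColor(o,4))"
```

```text
t 11.1 pos [0.4951 0.3153 0.113 ] yaw 0.051 gap 0.0236 f [-3.1 -8.4 -3.6] grip 15.43087544851005
tool mm [-0.1  0.  -0. ]
```

View pics/c5.png

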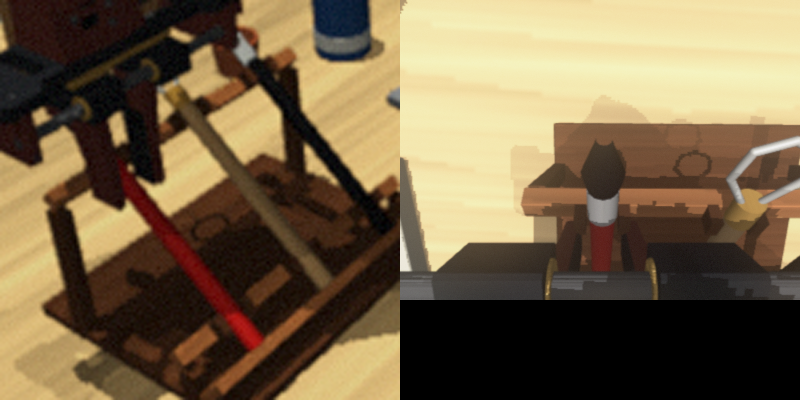

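The gap stopped at 23.6 mm, so the fingers are probably squeezing the rail's notch cheeks, which sit beside the collar. I'll open and back off toward the foot.

Call:
arm_command(
  rows=[0, 0, 0, 0, 0.55, 0, 0, 0, 0, 0.55, -6, 0, 0, 0, 0.55, -4, 0, 5, 0, 0.55, 0, 0, 0, 0, 0.7, 0, 0, 0, 0, 0.85, 0, 0, 0, 0, 1, 0, 0, 0, 0, 1, 0, 0, 0, 0, 1, 0, 0, 0, 0, 1],
  squeeze=12,
)

```text
t: 12.2
eef_pos: [0.4861, 0.3169, 0.1086]
eef_rot: [1.0, 0.026, -0.0, 0.001]
force: [-1.4, -4.9, 2.5]
finger_gap: 0.0124
gripper_force: 12.0
```

Gap is 12.4 mm, so the brush is held. Now lift and carry it.

Call:
arm_command(
  rows=[0, 0, -5, 0, 1, 0, 0, -10, 0, 1, 0, 0, -18, 0, 1, 0, 0, -20, 0, 1, 0, 0, -20, 0, 1, 0, 0, -20, 0, 1, 0, 0, -10, 0, 1, 8, 14, 0, 0, 1, 16, 25, 0, 0, 1, 17, 27, 0, 0, 1],
)

```text
t: 13.2
eef_pos: [0.5305, 0.2537, 0.2109]
eef_rot: [1.0, 0.027, -0.0, 0.0]
force: [0.6, 1.2, 0.5]
finger_gap: 0.0124
gripper_force: 12.0
```

Call:
arm_command(
  rows=[17, 27, 0, 0, 1, 17, 27, 0, 0, 1, 17, 27, 0, 0, 1, 17, 27, 0, 0, 1, 17, 27, 0, 0, 1, 17, 27, 0, 0, 1, 17, 27, 0, 0, 1, 17, 27, 0, 0, 1, 17, 27, 0, 0, 1, 17, 27, 0, 0, 1],
)

```text
t: 14.2
eef_pos: [0.7144, -0.0085, 0.2102]
eef_rot: [1.0, 0.026, -0.001, 0.0]
force: [1.0, -0.5, -0.6]
finger_gap: 0.0127
gripper_force: 12.0
```

Call:
arm_command(
  rows=[14, 22, 0, 0, 1, 8, 12, 0, 0, 1, 0, 0, 0, 0, 1],
)

```text
t: 14.5
eef_pos: [0.7381, -0.0418, 0.21]
eef_rot: [1.0, 0.025, -0.001, 0.001]
force: [0.0, 0.2, -0.2]
finger_gap: 0.0124
gripper_force: 12.0
```

```bash
cat >>h.py <<'E'
def redaxis(d,lo,hi,smin,vmin):
    h=cv2.cvtColor(d['image'],cv2.COLOR_RGB2HSV); return h
E
python3 -c "
from h import *
to(.74,-.048,.21); s=snap('side','s6'); t=snap('top','t6')
for n,d in(('s',s),('t',t)):
    h=cv2.cvtColor(d['image'],cv2.COLOR_RGB2HSV); m=(((h[...,0]<5)|(h[...,0]>175))&(h[...,1]>200)&(h[...,2]>100)).astype(np.uint8)
    k,l,st,c=cv2.connectedComponentsWithStats(m)
    for i in range(1,k):
        if st[i,4]>15: print(n,st[i],c[i])
o=np.zeros((400,800,3),np.uint8); o[:,:400]=cv2.resize(s['image'][90:220,210:340],(400,400),interpolation=2); o[:,400:]=cv2.resize(t['image'][40:160,280:400],(400,400),interpolation=2)
cv2.imwrite('pics/c6.png',cv2.cvtColor(o,4))"
```

```text
t 14.5 pos [ 0.7381 -0.0418  0.21  ] yaw 0.049 gap 0.0124 f [ 0.   0.2 -0.2] grip 11.986850649118423
tool mm [ 1.6  6.3 -0. ]
s [ 72 158  22  10 125] [ 82.208 162.352]
t [172  10   8  24  76] [174.15789474  17.98684211]
```

View pics/c6.png

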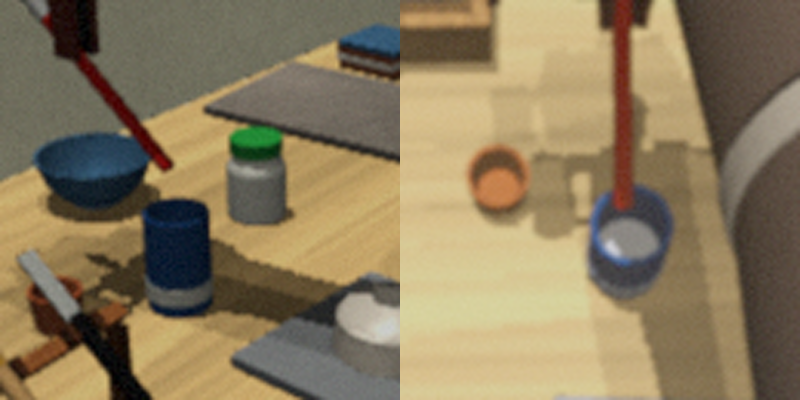

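```bash
cat >>h.py <<'E'
def tri(ds,uvs,x0):
    r=least_squares(lambda p:np.concatenate([proj(d,p)[0]-u for d,u in zip(ds,uvs)]),x0); return r.x,np.abs(r.fun).max()
E
python3 -c "
from h import *
s=pickle.load(open('s6.pkl','rb'));t=pickle.load(open('t6.pkl','rb'))
f,e=tri([s,t],[(264.3,143),(346.9,102.4)],[.64,-.05,.13]); print('foot',f,e)
print('rim',tri([s,t],[(267.5,159.2),(349.9,108.4)],[.64,-.05,.09]), ray(t,(349.9,108.4),.09))
g=np.array([.7381,-.0418,.2155]); v=g-f; print('s',np.linalg.norm(v),'lean',np.degrees(np.arctan2(np.hypot(v[0],v[1]),v[2])))
to(.74,-.053,.21)"
```

```text
foot [ 0.63972047 -0.0410298   0.13781996] 0.32440726192368174
rim (array([ 0.64212489, -0.05120108,  0.08794595]), np.float64(0.13279899514714089)) [ 0.64123922 -0.05120318  0.09      ]
s 0.12535276140369567 lean 51.70638956087291
t 14.6 pos [ 0.7373 -0.0377  0.2109] yaw 0.053 gap 0.0124 f [-0.2  0.8  1.2] grip 11.987285614013672
tool mm [ 1.9 15.4  0.9]
```

Call:
arm_command(
  rows=[-7, 6, 0, 0, 1, -6, 5, 0, 0, 1, 0, 0, 0, 0, 1, 0, 0, 15, 0, 1, 0, 0, 20, 0, 1, 0, 0, 15, 0, 1, 0, 0, 10, 0, 1, 0, 0, 8, 0, 1, 0, 0, 0, 0, 1],
)

```text
t: 15.5
eef_pos: [0.7247, -0.0501, 0.1421]
eef_rot: [1.0, 0.026, -0.001, -0.0]
force: [0.0, 1.2, 0.2]
finger_gap: 0.0127
gripper_force: 12.0
```

```bash
python3 -c "
from h import *
to(.725,-.049,.143)"
```

```text
t 15.5 pos [ 0.7247 -0.0501  0.1421] yaw 0.053 gap 0.0127 f [0.  1.2 0.2] grip 11.990027278661728
tool mm [ 0.3 -1.1 -0.9]
```

Inserted with no contact. Now lighten the grip and swing the brush upright against the jar wall.

Call:
arm_command(
  rows=[0, 0, 0, 0, 1, -4, 0, 0, 0, 1, -5, 0, 0, 0, 1, -5, 0, -1, 0, 1, -5, 0, -1, 0, 1, -5, 0, -1, 0, 1, -5, 0, -1, 0, 1, -5, 0, -1, 0, 1, -4, 0, 0, 0, 1, 0, 0, 0, 0, 1],
  squeeze=4,
)

```text
t: 16.5
eef_pos: [0.6869, -0.0523, 0.1487]
eef_rot: [1.0, 0.026, -0.0, 0.0]
force: [-0.2, 0.2, -1.3]
finger_gap: 0.0128
gripper_force: 4.0
```

```bash
cat >>h.py <<'E'
def segline(d,roi,hue,smin,vmin):
    x,y,w,hh=roi; h=cv2.cvtColor(d['image'],cv2.COLOR_RGB2HSV)[y:y+hh,x:x+w].astype(int)
    hu=h[...,0]; a,b=hue; ok=((hu>=a)&(hu<=b)) if a<b else ((hu>=a)|(hu<=b))
    m=(ok&(h[...,1]>=smin)&(h[...,2]>=vmin)).astype(np.uint8)
    k,l,st,c=cv2.connectedComponentsWithStats(m)
    for i in range(1,k):
        if st[i,4]>15:
            P=np.column_stack(np.nonzero(l==i))[:,::-1]+[x,y]
            L=cv2.fitLine(P.astype(np.float32),cv2.DIST_L2,0,.01,.01).ravel()
            print("blob n",st[i,4],"box",P.min(0),P.max(0),"line",L.round(2))
E
python3 -c "
from h import *
to(.6875,-.049,.147); s=snap('side','s7'); t=snap('top','t7')
s6=pickle.load(open('s6.pkl','rb'))
print('before');segline(s6,(210,60,80,100),(170,6),150,50)
print('side');segline(s,(210,60,90,120),(170,6),150,50)
"
```

```text
t 16.5 pos [ 0.6869 -0.0523  0.1487] yaw 0.053 gap 0.0128 f [-0.2  0.2 -1.3] grip 3.9997630566358566
tool mm [ 0.8 -3.3  1.7]
before
blob n 172 box [235 107] [265 144] line [  0.62   0.78 249.36 125.72]
side
blob n 107 box [253 133] [268 161] line [  0.44   0.9  260.31 148.64]
```

```bash
python3 -c "
from h import *
s=pickle.load(open('s7.pkl','rb'))
for a in (50,40,35,30,25):
    r=np.radians(a); q=proj(s,[[.687,-.052,.154],[.687-.12*np.sin(r),-.052,.154-.12*np.cos(r)]]); v=q[1]-q[0]; print(a,(v/np.linalg.norm(v)).round(2),q.round(0).tolist())
"
```

```text
50 [0.61 0.79] [[254.0, 131.0], [282.0, 168.0]]
40 [0.52 0.86] [[254.0, 131.0], [278.0, 171.0]]
35 [0.47 0.88] [[254.0, 131.0], [275.0, 173.0]]
30 [0.42 0.91] [[254.0, 131.0], [273.0, 174.0]]
25 [0.36 0.93] [[254.0, 131.0], [270.0, 174.0]]
```

Call:
arm_command(
  rows=[-2, 0, 3, 0, 1, 0, 0, 3, 0, 1, 0, 0, 2, 0, 1, 0, 0, 0, 0, 1, 0, 0, 0, 0, 0.8, 0, 0, 0, 0, 0.72, 0, 0, 0, 0, 0.65, 0, 0, 0, 0, 0.6, 0, 0, 0, 0, 0.6, 0, 0, 0, 0, 0.6],
)

```text
t: 17.6
eef_pos: [0.6855, -0.0523, 0.1407]
eef_rot: [1.0, 0.026, 0.0, 0.0]
force: [0.4, 0.2, 0.4]
finger_gap: 0.0354
gripper_force: 0.0
```

```bash
python3 -c "
from h import *
to(.6875,-.049,.147); s=snap('side','s8')
segline(s,(210,60,90,120),(170,6),150,50)
for f,g in (((.625,-.051,.008),(.0,0,0)),((.642,-.051,.008),(0,0,0))):
  for a in (0,23):
    r=np.radians(a); print(f,a,proj(s,[np.array(f)+k*np.array([np.sin(r),0,np.cos(r)]) for k in (.09,.165,.213)]).round(0).tolist())
"
```

```text
t 17.6 pos [ 0.6855 -0.0523  0.1407] yaw 0.053 gap 0.0354 f [0.4 0.2 0.4] grip 0.0
tool mm [ 2.1 -3.2 -6.3]
blob n 127 box [253 129] [266 161] line [  0.35   0.94 258.63 146.5 ]
(0.625, -0.051, 0.008) 0 [[272.0, 157.0], [271.0, 130.0], [270.0, 112.0]]
(0.625, -0.051, 0.008) 23 [[262.0, 156.0], [252.0, 129.0], [246.0, 111.0]]
(0.642, -0.051, 0.008) 0 [[267.0, 156.0], [266.0, 129.0], [265.0, 110.0]]
(0.642, -0.051, 0.008) 23 [[258.0, 155.0], [248.0, 128.0], [241.0, 110.0]]
```

The brush is on the jar floor at about 23° lean. Now retreat and fetch the loop tool.

Call:
arm_command(
  rows=[0, 0, -10, 0, 0.55, 0, 0, -25, 0, 0.55, 0, 0, -30, 0, 0.55, 0, 0, -30, 0, 0.55, 0, 0, -25, 0, 0.55, -12, -20, 0, 0, 0.55, -16, -28, 0, 0, 0.55, -16, -28, 0, 0, 0.55, -16, -28, 0, 0, 0.55, -16, -28, 0, 0, 0.55],
)

```text
t: 18.65
eef_pos: [0.602, 0.0765, 0.2616]
eef_rot: [1.0, 0.026, 0.001, -0.0]
force: [0.1, -0.4, -0.3]
finger_gap: 0.0396
gripper_force: 0.0
```

Call:
arm_command(
  rows=[-16, -28, 0, 0, 0.55, -16, -28, 0, 0, 0.55, -16, -28, 0, 0, 0.55, -16, -28, 0, 0, 0.55, -16, -28, 0, 0, 0.55, -16, -28, 0, 0, 0.55, -7, -9, 0, 0, 0.55, 0, 0, 30, 0, 0.55, 0, 0, 30, 0, 0.55, 0, 0, 0, 0, 0.55],
)

```text
t: 19.65
eef_pos: [0.4891, 0.2447, 0.1978]
eef_rot: [1.0, 0.026, -0.002, 0.002]
force: [-1.2, 0.7, -0.2]
finger_gap: 0.0397
gripper_force: 0.0
```

```bash
python3 -c "
from h import *
to(.490,.2465,.1075); s=snap('side','s9'); w=snap('wrist','w9')
segline(s,(210,60,90,120),(170,6),150,50)
print(proj(w,[rackpts(.4678,.2452,.0535,0,k) for k in (.1,.135,.165)]).round(1).tolist())
h=cv2.cvtColor(w['image'],cv2.COLOR_RGB2HSV)
print(h[205,290:350].tolist())"
```

```text
t 19.65 pos [0.4891 0.2447 0.1978] yaw 0.052 gap 0.0397 f [-1.2  0.7 -0.2] grip 0.0
tool mm [ 1.4 -2.  90.3]
blob n 134 box [251 131] [267 161] line [  0.37   0.93 258.9  147.16]
[[320.7, 216.4], [320.6, 195.0], [320.6, 172.3]]
[[13, 142, 77], [12, 138, 76], [12, 141, 76], [13, 139, 77], [13, 146, 75], [12, 142, 77], [12, 143, 75], [12, 139, 79], [11, 141, 98], [11, 144, 113], [11, 141, 114], [10, 136, 118], [12, 145, 114], [12, 143, 114], [12, 140, 113], [11, 135, 98], [11, 142, 77], [11, 134, 76], [12, 139, 75], [11, 138, 74], [12, 141, 74], [11, 145, 74], [12, 147, 73], [12, 145, 74], [13, 131, 76], [16, 118, 82], [17, 104, 88], [15, 110, 88], [15, 109, 91], [16, 107, 93], [15, 110, 95], [17, 109, 94], [16, 110, 95], [17, 105, 92], [15, 108, 92], [16, 108, 92], [16, 105, 92], [17, 107, 88], [15, 111, 78], [12, 122, 67], [12, 136, 62], [13, 134, 57], [14, 145, 58], [15, 134, 59], [12, 134, 59], [12, 138, 61], [12, 138, 59], [12, 132, 60], [12, 140, 60], [11, 123, 62], [12, 138, 61], [12, 142, 61], [13, 132, 60], [12, 145, 60], [11, 136, 60], [13, 142, 61], [13, 140, 60], [14, 136, 58], [14, 148, 57], [12, 138, 59]]
```

Call:
arm_command(
  rows=[1, 0, 25, 0, 0.55, 0, 0, 25, 0, 0.55, 0, 0, 20, 0, 0.55, 0, 0, 12, 0, 0.55, 0, 0, 8, 0, 0.55, 0, 0, 0, 0, 0.7, 0, 0, 0, 0, 0.85, 0, 0, 0, 0, 1, 0, 0, 0, 0, 1, 0, 0, 0, 0, 1],
  squeeze=12,
)

```text
t: 20.75
eef_pos: [0.4922, 0.2465, 0.1114]
eef_rot: [1.0, 0.026, 0.001, 0.0]
force: [1.2, -2.4, 3.1]
finger_gap: 0.0129
gripper_force: 12.0
```

Call:
arm_command(
  rows=[0, 0, -5, 0, 1, 0, 0, -10, 0, 1, 0, 0, -18, 0, 1, 0, 0, -22, 0, 1, 0, 0, -22, 0, 1, 0, 0, -18, 0, 1, 0, 0, -10, 0, 1, -1, 10, 0, 0, 1, -2, 20, 0, 0, 1, -2, 30, 0, 0, 1],
)

```text
t: 21.75
eef_pos: [0.4887, 0.1867, 0.2147]
eef_rot: [1.0, 0.028, -0.001, -0.0]
force: [-0.0, -0.7, -1.4]
finger_gap: 0.0123
gripper_force: 12.0
```

Call:
arm_command(
  rows=[-2, 33, 0, 0, 1, -2, 33, 0, 0, 1, -2, 33, 0, 0, 1, -2, 33, 0, 0, 1, -2, 33, 0, 0, 1, -2, 33, 0, 0, 1, -2, 33, 0, 0, 1, -2, 33, 0, 0, 1, -2, 33, 0, 0, 1, 5, 33, 0, 0, 1],
)

```text
t: 22.75
eef_pos: [0.4923, -0.1455, 0.2148]
eef_rot: [1.0, 0.026, -0.001, -0.0]
force: [1.0, 0.9, -0.8]
finger_gap: 0.0123
gripper_force: 12.0
```

Call:
arm_command(
  rows=[18, 30, 0, 0, 1, 24, 30, 0, 0, 1, 24, 30, 0, 0, 1, 24, 30, 0, 0, 1, 24, 30, 0, 0, 1, 22, 20, 0, 0, 1, 18, 5, 0, 0, 1, 8, 0, 0, 0, 1, 0, 0, 0, 0, 1],
)

```text
t: 23.65
eef_pos: [0.665, -0.3088, 0.214]
eef_rot: [1.0, 0.027, -0.001, -0.001]
force: [0.2, 0.4, 1.0]
finger_gap: 0.0123
gripper_force: 12.0
```

```bash
python3 -c "
from h import *
to(.643,-.3165,.214); s=snap('side','s10'); t=snap('top','t10')
segline(s,(210,60,90,120),(170,6),150,50)
o=np.zeros((400,800,3),np.uint8); o[:,:400]=cv2.resize(s['image'][75:175,300:400],(400,400),interpolation=2); o[:,400:]=cv2.resize(t['image'][80:180,420:520],(400,400),interpolation=2)
cv2.imwrite('pics/c10.png',cv2.cvtColor(o,4))"
```

```text
t 23.65 pos [ 0.665  -0.3088  0.214 ] yaw 0.054 gap 0.0123 f [0.2 0.4 1. ] grip 11.999428868293762
tool mm [-22.4   6.5   0.1]
blob n 140 box [251 129] [267 161] line [  0.37   0.93 258.56 146.29]
```

View pics/c10.png

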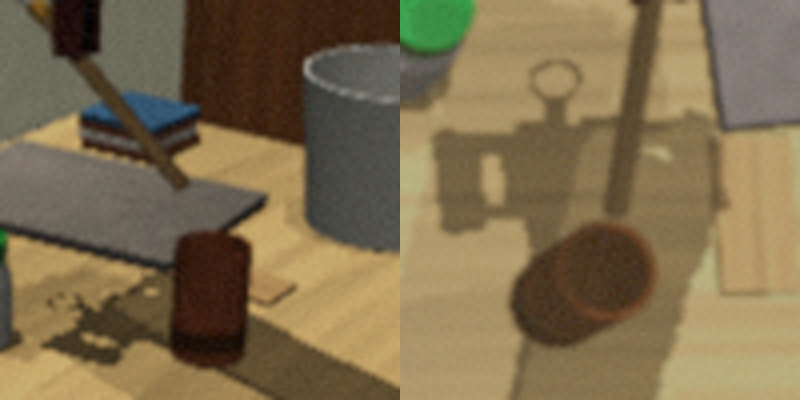

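The loop tool's foot is at side (183,186)→(345.8,121.5) and top (615,212)→(473.8,133). The terracotta rim centre is at side (213,241)→(353.2,135.3) and top (606,272)→(471.5,148).

```bash
python3 -c "
from h import *
s=pickle.load(open('s10.pkl','rb'));t=pickle.load(open('t10.pkl','rb'))
f,e=tri([s,t],[(345.8,121.5),(473.8,133)],[.57,-.32,.13]); print('foot',f,e)
print('rim',tri([s,t],[(353.2,135.3),(471.5,148)],[.55,-.32,.09]))
g=np.array([.665,-.3088,.219]); v=g-f; print('s',np.linalg.norm(v),'lean',np.degrees(np.arctan2(np.hypot(v[0],v[1]),v[2])))
a,b=f,f+.125*v/np.linalg.norm(v);q=proj(s,[a,b]);print(q)
to(.643,-.3165,.214)"
```

```text
foot [ 0.56830232 -0.31346528  0.13182643] 0.07490878912409471
rim (array([ 0.54441014, -0.32148095,  0.09186188]), np.float64(0.24159242751352394))
s 0.13027447074118173 lean 47.99826312859703
[[345.87490879 121.50568221]
 [319.75891259  87.8986696 ]]
t 23.75 pos [ 0.6643 -0.309   0.2151] yaw 0.054 gap 0.0127 f [ 0.2 -0.1 -0.4] grip 11.999355554580688
tool mm [-21.6   6.3   1.1]
```

Call:
arm_command(
  rows=[-10, 2, 0, 0, 1, -18, 3, 0, 0, 1, -10, 1, 0, 0, 1, 0, 0, 0, 0, 1, 0, 0, 12, 0, 1, 0, 0, 18, 0, 1, 0, 0, 14, 0, 1, 0, 0, 10, 0, 1, 0, 0, 8, 0, 1, 0, 0, 0, 0, 1],
)

```text
t: 24.75
eef_pos: [0.627, -0.3173, 0.152]
eef_rot: [1.0, 0.027, -0.001, -0.001]
force: [-0.7, 0.7, -0.0]
finger_gap: 0.0127
gripper_force: 12.0
```

Call:
arm_command(
  rows=[0, 0, 0, 0, 1, -4, 0, 0, 0, 1, -5, 0, 0, 0, 1, -5, 0, -1, 0, 1, -5, 0, -1, 0, 1, -5, 0, -1, 0, 1, -5, 0, -1, 0, 1, -5, 0, -1, 0, 1, -4, 0, 0, 0, 1, 0, 0, 0, 0, 1],
  squeeze=4,
)

```text
t: 25.75
eef_pos: [0.5888, -0.32, 0.1587]
eef_rot: [1.0, 0.026, -0.0, 0.0]
force: [0.5, -0.4, -1.3]
finger_gap: 0.0129
gripper_force: 4.0
```

```bash
python3 -c "
from h import *
s0=pickle.load(open('s10.pkl','rb')); to(.597,-.317,.155); s=snap('side','s11')
g=np.array([.59,-.3165,.161])
for a in (50,40,35,30,25):
    r=np.radians(a); q=proj(s,[g,g-.12*np.array([np.sin(r),0,np.cos(r)])]); v=q[1]-q[0]; print(a,(v/np.linalg.norm(v)).round(2),q.round(0).tolist())
# handle outline just above the jar: rows between grip and rim
D=cv2.absdiff(s['image'],s0['image']).sum(2)
for r in range(112,137,3): c=s['image'][r,325:362].astype(int); print(r,' '.join(f'{v}' for v in c[:,0]))
"
```

```text
t 25.75 pos [ 0.5888 -0.32    0.1587] yaw 0.052 gap 0.0129 f [ 0.5 -0.4 -1.3] grip 3.999907448887825
tool mm [ 8.3 -2.6  3.7]
50 [0.62 0.78] [[341.0, 110.0], [366.0, 142.0]]
40 [0.5  0.86] [[341.0, 110.0], [361.0, 146.0]]
35 [0.44 0.9 ] [[341.0, 110.0], [359.0, 147.0]]
30 [0.38 0.93] [[341.0, 110.0], [356.0, 148.0]]
25 [0.31 0.95] [[341.0, 110.0], [353.0, 149.0]]
112 65 61 63 55 53 64 72 66 73 84 88 85 73 56 42 36 46 41 42 46 75 122 143 166 175 188 181 179 184 184 183 179 179 180 182 181 183
115 119 125 125 129 136 144 147 127 106 119 132 94 55 55 74 84 77 76 81 93 146 179 187 183 185 183 184 186 183 186 183 183 182 180 172 174 173
118 114 119 117 115 112 114 114 107 113 111 111 114 114 113 114 114 93 73 74 73 76 123 165 174 178 180 176 175 168 171 169 175 172 171 178 178 180
121 116 115 114 111 113 111 112 105 112 111 111 111 113 116 112 113 113 101 80 74 72 66 77 92 107 103 103 101 102 108 110 124 133 142 150 152 169
124 112 115 111 110 112 109 106 106 107 107 109 112 108 108 108 107 109 107 93 74 73 75 67 72 96 94 101 98 101 98 99 103 104 101 100 101 98
127 115 112 115 114 116 113 111 107 109 104 103 112 110 103 102 100 99 93 103 92 85 76 76 75 71 90 99 104 103 102 99 97 99 96 95 87 55
130 113 108 106 106 112 114 110 111 108 106 111 108 112 111 105 104 107 105 107 107 102 84 75 79 76 63 77 96 103 101 95 80 54 36 52 111 145
133 108 109 112 110 108 107 109 109 110 112 103 103 107 107 107 108 110 110 110 97 89 78 68 62 77 78 68 61 55 59 50 52 98 135 150 178 190
136 83 89 90 107 104 105 108 107 113 109 112 103 105 102 101 101 105 107 91 60 41 47 51 51 55 79 77 76 63 51 58 54 51 52 46 43 44
```

The tool leans about 30°, the same as the brush did. Lower and release it.

Call:
arm_command(
  rows=[-1, 0, 3, 0, 1, 0, 0, 3, 0, 1, 0, 0, 3, 0, 1, 0, 0, 0, 0, 1, 0, 0, 0, 0, 0.8, 0, 0, 0, 0, 0.72, 0, 0, 0, 0, 0.65, 0, 0, 0, 0, 0.6, 0, 0, 0, 0, 0.5, 0, 0, 0, 0, 0.4],
)

```text
t: 26.8
eef_pos: [0.5886, -0.3198, 0.1497]
eef_rot: [1.0, 0.026, 0.0, 0.0]
force: [-0.2, 0.4, -0.7]
finger_gap: 0.0477
gripper_force: 0.0
```

```bash
python3 -c "
from h import *
to(.597,-.317,.155); s=snap('side','s12')
for f in ((.528,-.321,.008),(.545,-.321,.008)):
  for a in (0,23):
    r=np.radians(a); print(f,a,proj(s,[np.array(f)+k*np.array([np.sin(r),0,np.cos(r)]) for k in (.09,.12,.165,.213)]).round(0).tolist())
for r in range(100,137,4): c=s['image'][r,325:362].astype(int); print(r,' '.join(f'{v}' for v in c[:,0]))
"
```

```text
t 26.8 pos [ 0.5886 -0.3198  0.1497] yaw 0.053 gap 0.0477 f [-0.2  0.4 -0.7] grip 0.0
tool mm [ 8.6 -2.4 -5.3]
(0.528, -0.321, 0.008) 0 [[358.0, 135.0], [359.0, 125.0], [360.0, 110.0], [361.0, 93.0]]
(0.528, -0.321, 0.008) 23 [[348.0, 134.0], [345.0, 125.0], [341.0, 110.0], [336.0, 94.0]]
(0.545, -0.321, 0.008) 0 [[353.0, 133.0], [354.0, 124.0], [355.0, 109.0], [356.0, 92.0]]
(0.545, -0.321, 0.008) 23 [[343.0, 133.0], [340.0, 123.0], [336.0, 109.0], [331.0, 93.0]]
100 92 74 65 52 60 52 52 47 37 22 32 34 31 29 34 30 44 65 50 16 7 0 6 5 19 22 45 56 59 58 58 53 62 58 64 64 67
104 45 45 44 43 59 57 54 55 41 29 27 33 30 35 41 30 35 49 36 15 1 8 10 12 18 33 50 59 55 55 55 54 56 63 60 70 67
108 92 78 65 61 60 61 54 45 34 34 34 25 32 28 35 34 54 51 25 12 16 3 3 9 24 78 150 179 180 174 174 179 171 164 149 141 129
112 66 63 69 52 55 61 67 58 40 32 28 32 33 28 29 37 62 70 52 49 67 111 125 109 126 152 178 182 180 183 182 185 183 182 181 181 183
116 123 113 115 116 116 120 121 113 93 73 67 49 48 37 33 43 64 77 75 119 169 179 187 185 189 184 181 185 183 181 180 183 177 171 171 172 169
120 113 116 117 111 113 106 105 111 112 115 118 110 114 112 110 107 86 74 79 73 77 96 106 107 107 109 113 126 130 140 151 159 167 174 179 177 182
124 118 112 114 109 113 111 109 110 114 109 108 108 105 110 112 106 104 86 71 76 72 73 97 107 100 100 102 102 95 99 97 101 101 102 102 102 102
128 112 110 112 110 110 104 103 108 106 108 102 103 103 110 104 102 104 100 86 71 70 74 70 80 94 103 109 101 103 97 100 99 101 96 75 49 36
132 104 105 107 106 106 113 115 112 108 107 103 107 104 100 109 109 111 105 109 93 72 70 72 74 73 80 82 90 85 66 47 40 96 141 175 192 201
136 84 83 101 107 104 103 104 111 110 106 105 105 104 100 101 101 109 107 89 63 45 56 73 80 68 62 57 59 55 58 56 57 57 55 53 42 47
```

Call:
arm_command(
  rows=[0, 0, 0, 0, 0.1, 0, 0, -5, 0, 0, 0, 0, -15, 0, 0, 0, 0, -30, 0, 0, 0, 0, -30, 0, 0, 0, 0, -30, 0, 0, -15, 15, -20, 0, 0, -30, 20, 0, 0, 0, -30, 20, 0, 0, 0, -15, 10, 0, 0, 0],
)

```text
t: 27.85
eef_pos: [0.4995, -0.3922, 0.2814]
eef_rot: [1.0, 0.025, 0.0, 0.001]
force: [-0.2, -1.5, -0.0]
finger_gap: 0.0878
gripper_force: 0.0
```

Call:
arm_command(
  rows=[0, 0, 0, 0, 0, 0, 0, 0, 0, 0],
)

```text
t: 28.05
eef_pos: [0.5031, -0.3886, 0.2802]
eef_rot: [1.0, 0.027, 0.001, -0.0]
force: [0.0, -0.4, 0.2]
finger_gap: 0.0878
gripper_force: 0.0
```

```bash
python3 -c "
from h import *
to(.597,-.317,.155); s=snap('side','s13'); s0=pickle.load(open('d0.pkl','rb'))['side']
segline(s,(210,60,90,120),(170,6),150,50)
for r in range(96,137,4): c=s['image'][r,320:362].astype(int); print(r,' '.join(f'{v}' for v in c[:,0]))
for n,(x,y,w,h) in dict(pinch=(215,176,24,20),glaze=(281,128,24,36),knife=(214,165,75,90)).items(): print(n,cv2.absdiff(s['image'][y:y+h,x:x+w],s0['image'][y:y+h,x:x+w]).mean())
"
```

```text
t 28.05 pos [ 0.5031 -0.3886  0.2802] yaw 0.053 gap 0.0878 f [ 0.  -0.4  0.2] grip 0.0
tool mm [ 97.4 -66.4 125.4]
blob n 143 box [251 129] [267 161] line [  0.37   0.93 258.57 146.28]
96 103 106 101 103 112 100 106 112 114 103 107 107 103 118 107 103 108 107 92 90 105 106 109 107 100 69 55 48 51 46 54 56 59 55 51 55 53 60 59 63 65 65
100 108 108 108 101 95 86 69 61 54 51 50 48 53 101 85 51 54 48 49 58 112 92 71 66 72 63 50 51 50 52 49 60 59 54 53 54 53 57 63 63 63 64
104 65 27 20 25 30 41 44 39 44 54 56 60 53 53 51 59 62 63 57 76 85 63 50 47 40 28 24 23 28 42 56 53 58 60 54 56 58 52 61 58 63 64
108 117 103 93 88 86 89 79 69 63 57 54 52 42 40 44 37 34 45 70 96 108 109 70 64 62 75 81 70 70 110 159 176 174 173 172 174 176 166 159 150 144 127
112 147 124 133 136 102 67 61 61 52 56 62 66 65 76 80 87 92 79 63 67 82 102 93 67 54 72 116 141 165 177 173 180 179 179 176 181 181 178 182 176 182 178
116 117 116 115 118 116 116 109 111 113 111 118 119 116 130 137 142 119 101 113 120 92 81 96 108 134 164 179 182 185 183 181 182 185 183 181 176 176 171 165 168 165 170
120 115 115 113 111 113 111 118 108 112 111 109 105 110 107 113 110 109 111 110 113 106 82 78 96 105 104 100 103 102 107 104 111 121 130 136 146 157 165 171 169 179 174
124 113 109 115 109 116 109 110 110 110 106 105 109 106 108 107 108 108 108 105 103 108 101 82 76 87 104 101 105 94 103 100 99 101 99 93 96 98 95 100 101 97 100
128 106 111 103 110 110 112 109 108 108 105 99 103 101 103 101 99 107 103 100 98 97 100 97 79 71 87 102 109 98 96 100 98 99 95 97 100 95 100 88 76 53 29
132 109 106 105 101 101 104 104 104 109 108 110 109 110 102 105 104 102 102 100 108 105 106 109 105 92 75 81 97 105 96 104 108 113 109 91 66 70 102 141 175 188 197
136 40 43 60 70 78 82 82 98 98 101 104 104 107 104 105 105 103 100 104 101 102 103 105 97 117 96 69 79 99 98 80 63 60 59 61 49 56 54 56 58 50 92
pinch 3.395138888888889
glaze 6.631172839506172
knife 12.580938271604937
```

I've used all 10 pictures, so I'll check the loop numerically by differencing against the start picture, which has no tool in that jar.

```bash
python3 -c "
from h import *
s=pickle.load(open('s13.pkl','rb')); s0=pickle.load(open('d0.pkl','rb'))
t=snap('top','t13')
a=cv2.absdiff(s['image'],s0['side']['image']).max(2)[70:165,315:375]>40
for r in range(0,95,3): print(r+70,''.join('#' if v else '.' for v in a[r]))
h=cv2.cvtColor(s['image'],cv2.COLOR_RGB2HSV)
for r in (120,124,128,132): print(r,h[r,338:354,1].tolist(),h[r,338:354,2].tolist())
print('pred wood line',proj(s,[np.array([.528,-.321,.008])+k*np.array([.39,0,.92]) for k in (.09,.12,.165,.213)]).round(0).tolist())
"
```

```text
70 ............................................................
73 ............................................................
76 ............................................................
79 ............................................................
82 ............................................................
85 ............................................................
88 ............................................................
91 ............................................................
94 ............................................................
97 ............................................................
100 ..................#......#..................................
103 ............................................................
106 .......................####.................................
109 ........................###.................................
112 ..........................##................................
115 .........................####...............................
118 ..........................###...............................
121 .
[... 942 characters left out ...]
........................###
120 [42, 38, 48, 75, 134, 138, 138, 110, 56, 47, 45, 45, 54, 67, 76, 90] [110, 113, 106, 82, 78, 96, 105, 104, 100, 103, 102, 107, 104, 111, 121, 130]
124 [46, 35, 45, 43, 56, 114, 138, 142, 124, 63, 43, 45, 43, 41, 40, 39] [105, 103, 108, 101, 82, 76, 87, 104, 101, 105, 94, 103, 100, 99, 101, 99]
128 [46, 42, 37, 36, 39, 58, 93, 138, 135, 129, 91, 50, 43, 36, 44, 43] [100, 98, 97, 100, 97, 79, 71, 87, 102, 109, 98, 96, 100, 98, 99, 95]
132 [38, 45, 44, 38, 40, 44, 47, 92, 135, 142, 131, 120, 105, 109, 106, 115] [100, 108, 105, 106, 109, 105, 92, 75, 81, 97, 105, 96, 104, 108, 113, 109]
pred wood line [[348.0, 134.0], [345.0, 125.0], [341.0, 110.0], [336.0, 94.0]]
```

The handle lies on the predicted line (row 120 col 343, row 124 col 344.5, row 132 col 347), so the loop is seated on the jar floor. Nothing is touching the robot, so I'm handing the job in.

```bash
python3 -c "
from rig import ctrl
print(ctrl.job_done())"
```

```text
the job is handed in; nothing more can be done
None
```

I handed the job in with about 28 s on the robot's clock: the bowl is upside down on the grey board, the brush is in the blue jar and the loop tool is in the terracotta jar. Both tools stand foot down at roughly 23° lean by the camera measurements, and the judge's verdict was not shown.

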